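Feel out the tight spot in the drilling slide

TASK

Check the bench drill's slide for its tight spot: run the carriage up to the buffer at the red zero end, then stroke it through its whole travel to the buffer at the other end, meeting both rubber buffers gently. Then bring it back and leave it standing with its middle right on the spot where it drags, so that I can mark the rail there, and let go. Do not disturb the things lying around it.

Things in the scene. Friction and masses are not known exactly. Their poses are not given: they have to be found in the camera images.
- slide: the bench drill's slide, screwed to the desk: an oak board 340 x 100 x 18 mm carrying a steel rail 15 mm wide and 290 mm long. Origin: under the board's middle, at desk height; z up; y along the rail towards the red end, x across. End blocks, their tops 36 mm above the desk, stand at the rail's ends: red (zero end) at +y, dark steel at -y, each with a rubber buffer on its inner side
- rail_mid (a point): the middle of the rail's top, 28 mm above the desk, over the slide's origin. The one tight spot, a fleck of dried glue in the way, cannot be seen and lies up to 55 mm either side of here. The push needed is about 1.5 N elsewhere; from 7 to 4 mm before the carriage's middle reaches the spot, alike from both sides, it climbs to about 11 N; on it about 9 N. Left on it, the carriage stays put
- carriage: the carriage on the rail, about 0.5 kg: a steel block 72 mm long (y) under an aluminium plate 72 x 68 mm, its top 46 mm above the desk, with a turned boxwood knob in the middle. Origin: under the carriage's middle, at desk height, axes as the slide's. It moves only along the slide's y, 85 mm either way from the rail's middle until it touches a buffer; it need not be lifted or turned
- knob (a point): the middle of the carriage's wooden knob, 75 mm above the desk, straight above the carriage's middle; the knob is round, 26 mm in diameter from 66 to 86 mm above the desk, its top at 93 mm
- buffer_red: the black rubber buffer on the red end block, 14 mm across. Origin: the middle of the face that the carriage meets, 121 mm from the rail's middle, 29 mm above the desk. It gives 1 mm for every 2 N, up to 8 mm
- buffer_plain: the same black rubber buffer on the dark steel end block, at the other end of the rail, 121 mm from the rail's middle
- horse: a miniature walnut rocking horse, 104 mm long, 85 mm tall, loose on the desk; origin under its middle
- bucket: a miniature tin bucket, 48 mm across the rim, 45 mm tall (63 mm with its wire bail up), loose; origin under its middle
- mallet: a boxwood mallet lying on its side, 155 mm long, head 62 mm long and 34 mm thick, loose; origin on the desk under the handle, 60 mm from the head's middle; x along the handle to the head
- partsbox: a clear acrylic parts box with a lid, 92 x 132 x 35 mm, loose; origin under its middle

How it is judged:
By the outcome, as a careful person would: the job done as asked, in the order asked, and still so for the second after the job is handed in, with the robot touching nothing.
It also fails if it takes over 58 s, if anything falls off the work surface, if the arm or the gripper's body presses on something with over 40 N, if the wrist force passes 120 N, or if a joint passes its speed limit or range.

ROBOT

A 7-joint arm with a two-finger parallel gripper is mounted at the origin on the work surface. World frame = base frame: x ahead of the robot, y to its left, z up, the work surface at z = 0. Lengths are in m, angles in rad, forces in N, time in s.
With the tool pointing down it reaches from about 0.4 to 0.85 m from the base axis. Payload 4.5 kg.
Tool frame: the origin (TCP) lies on the centre line of the jaws, within the pads' length; the fingertips stand 8 mm ahead of it and the grasp point (between the pads) lies 11 mm behind it (tips_ahead is the distance from the TCP to the fingertips, in m); z points along the fingers, y is the direction in which the jaws open and shut (so a half turn about z gives the same grasp; the last joint's range is limited). The gripper opens to 88 mm and grips with 3 to 60 N. Pads are 18 mm wide; open, the fingers measure 123 mm over their backs; the gripper's body (75 mm by 187 mm) begins 45 mm behind the grasp point.
Start: joints at [-1.069, 0.689, -0.195, 1.565, 0.157, 0.902, -0.215], TCP at [0.282, 0.558, 0.247] pointing down, gripper open.
Joint ranges: [-3.01, 3.01], [-0.46, 2.08], [-1.47, 1.51], [0.13, 2.56], [-1, 4.14], [0.04, 2.09], [-2.66, 2.66]. Speed limits (rad/s): [2.57, 2.57, 3.14, 3.14, 3.14, 3.14, 3.14].

INTERFACE

Orientations are given as a rotation vector (axis times angle).
In Python, from plant import * gives the robot as it stands. The module is installed in compiled form; this text tells all that it offers.
- The arm moves only by the tool drive_tool, never from a script. Its argument "moves" is a list of rows, each a list of 3 entries, a list of its own where there are three numbers: the opening, from -1 (shut) to 1 (fully open), then the shift along the tool's x, y, z in m, then the turn, a rotation vector about the tool's x, y, z in degrees. In form: [[jaw, [tx, ty, tz], [rx, ry, rz]], ...]. A call has 1 to 20 rows; each row shifts and turns the commanded pose from where the row before left it, along the tool's axes as they then stand; what a row does not reach is not made up. A row lasts 1/8 s, in which the tool goes at most 62.5 mm and 10.7 degrees, less where a joint would pass 70% of its speed; a pose out of reach is approached as far as the arm can. A call with a gripper value outside its range is refused whole. The fingers move at their own pace and stop on an object; "newtons" is the grip in N (left out, the last holds). Time passes only in rows, so rows that do not move let the fingers close. It gives the time, the measured TCP pose, the force and the opening at its end, in the units of the state.
- observe(): the state, without advancing time (a new reading comes with each control period).
- get_image(name): name is "scene" or "top" or "wrist"; returns a dict with "color" (420x560x3 uint8, red, green, blue), "fx", "fy", "cx", "cy" (pixels), "k1" (the pictures are not rectified: a ray, as slopes to the right and down, at radius r is drawn at 1 + k1 r^2 times it, then the intrinsics apply), "R" (3x3) and "t" (3): a world point X has camera coordinates R X + t; the wrist camera has in their place "tool_from_camera" (4x4, takes a point from camera to tool coordinates, whose origin is the TCP and whose axes are the flange's). Camera axes: x right, y down, z forward; pixel columns grow to the right and rows downward; lengths in m; the calibration is good to about 2 mm. A picture is of the moment at which its call begins: read the wrist's pose just before it. There is no depth.
- sign_off(): hands the job in, once; it reports no verdict.
The state is a dict: "t": time; "q": joint angles; "qvel": joint speeds; "joint_torque": joint torques, N m; "tcp_pos": TCP position; "orientation": TCP orientation; "contact_force": force on the tool from outside, world axes, zero at the start; "torque": the same for the moment, N m; "finger_gap": finger opening in m.
Only numpy, scipy, OpenCV 4.12 (cv2) and the standard library are available. Lean on these libraries where they do the work, as an engineer would, in place of code of your own. Each camera call takes 0.05 s, during which the arm holds its last target.

## Working session

There is one attempt and no reset: what is moved stays moved. The work goes in short steps, Python scripts to look and compute and a tool call to move; the robot and the scene stay as the last step left them, time stands still between calls to the robot, and variables do not carry over. Pictures are saved under pics/ and viewed, and the job is handed in when it is done.

Besides the shell and the picture viewer there is one more tool, called by a JSON object that holds its "op" and its "data", one argument or row to a line. drive_tool: Moves the arm, as the interface text tells. Its arguments: {"type":"object","properties":{"moves":{"type":"array","items":{"type":"array"}},"newtons":{"type":"number"}},"required":["moves"]}

```bash
mkdir -p pics; python3 - <<'E'
from plant import *
import cv2
s=observe()
for k,v in s.items(): print(k,v)
for n in ["scene","top","wrist"]:
    im=get_image(n); cv2.imwrite(f"pics/{n}0.png",im["color"][:,:,::-1])
    print(n,{k:v for k,v in im.items() if k!="color"})
E
```

```text
t 0.0
q [-1.06919744  0.68997652 -0.19449237  1.56630775  0.15731084  0.90250452
 -0.21508922]
qvel [ 0.00129606 -0.00057526  0.00012362 -0.00065711  0.00094223 -0.00078185
 -0.00085283]
joint_torque [ 8.39677559e-04 -5.27554071e+01 -1.26672439e+00 -1.53435820e+01
 -5.26903197e-02  6.62354840e-03  1.72882551e-04]
tcp_pos [0.28161177 0.55728724 0.2459238 ]
orientation [-7.27949145e-01 -3.05581483e+00  2.80379263e-03]
contact_force [ 0.76004703 -0.38800126 -0.12483774]
torque [ 0.03020372 -0.10886803 -0.01788799]
finger_gap 0.08809144462232354
scene {'fx': 383.2889621173409, 'fy': 383.2889621173409, 'cx': 281.57645849774366, 'cy': 214.75760420642132, 'k1': -0.07718171627686551, 'R': array([[-0.40907922,  0.91247147,  0.00707187],
       [ 0.65486269,  0.29896748, -0.69409891],
       [-0.63545971, -0.27931034, -0.71984491]]), 't': array([ 0.25245351, -0.33823794,  1.07112567])}
top {'fx': 507.50703839223985, 'fy': 507.50703839223985, 'cx': 279.2619146730043, 'cy': 209.47103289572553, 'k1': -0.09659878022602321, 'R': array([[-0.00680071, -0.99987146,  0.01451975],
       [-0.99576501,  0.00544007, -0.09177392],
       [ 0.09168313, -0.01508239, -0.99567401]]), 't': array([-0.01732732,  0.60331067,  0.99009306])}
wrist {'fx': 370.5605569094601, 'fy': 370.5605569094601, 'cx': 280.10507655521434, 'cy': 206.92651901452498, 'k1': -0.10325585812592662, 'tool_from_camera': array([[-4.65740701e-04, -9.57877177e-01, -2.87177813e-01,
         7.57134150e-02],
       [ 9.99999862e-01, -3.76885984e-04, -3.64687485e-04,
         7.75175228e-04],
       [ 2.41092526e-04, -2.87177944e-01,  9.57877221e-01,
        -1.38658323e-01],
       [ 0.00000000e+00,  0.00000000e+00,  0.00000000e+00,
         1.00000000e+00]])}
```

View pics/top0.png

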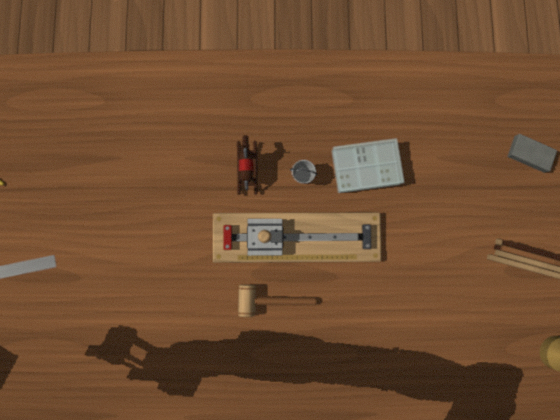

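View pics/scene0.png

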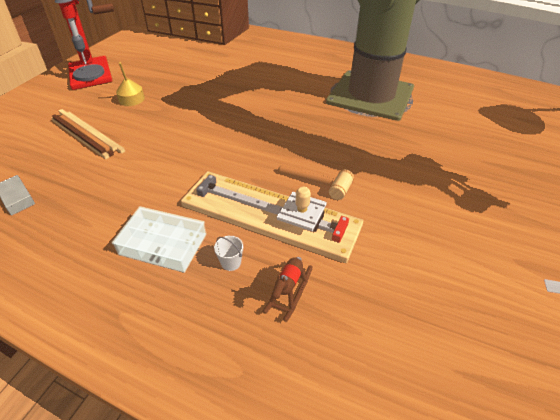

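View pics/wrist0.png

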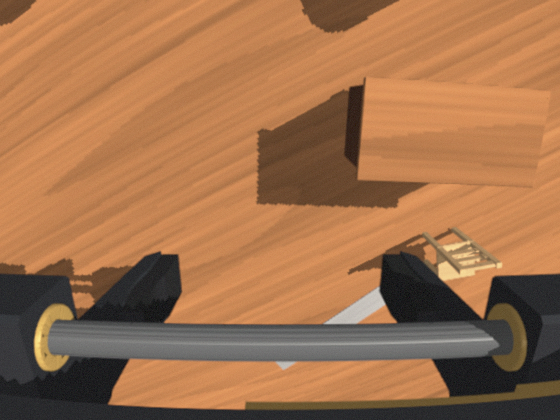

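```bash
python3 - <<'E'
import cv2
a=cv2.imread("pics/top0.png")[120:330,200:410]
cv2.imwrite("pics/topz.png",cv2.resize(a[80:150],None,fx=3.8,fy=3.8,interpolation=cv2.INTER_CUBIC))
a=cv2.imread("pics/scene0.png")[165:265,170:370]
cv2.imwrite("pics/scz.png",cv2.resize(a,None,fx=4,fy=4,interpolation=cv2.INTER_CUBIC))
E
```

```text
(no output)
```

View pics/topz.png

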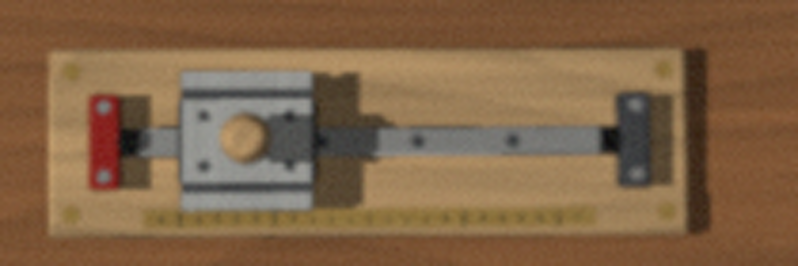

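View pics/scz.png

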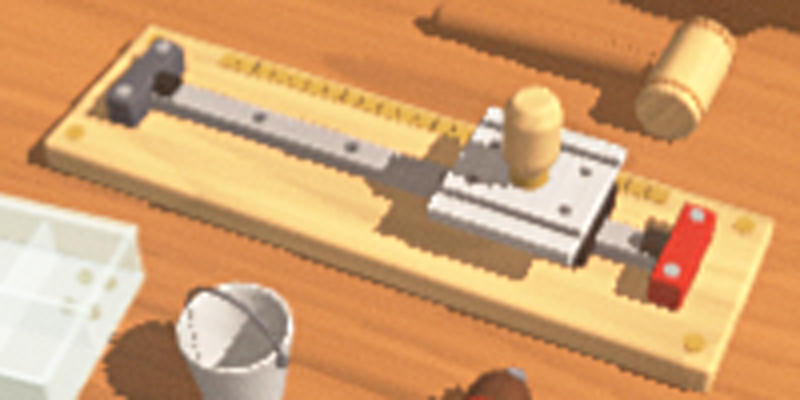

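```bash
cat > h.py <<'E'
import numpy as np, cv2
from plant import *
def back(im,uv,z):
    K=np.array([[im["fx"],0,im["cx"]],[0,im["fy"],im["cy"]],[0,0,1.]])
    # radius here is of undistorted ray: r_d = r(1+k1 r^2): same as cv2 k1
    p=cv2.undistortPoints(np.array(uv,float).reshape(-1,1,2),K,np.array([im["k1"],0,0,0.]))[:,0]
    d=np.c_[p,np.ones(len(p))]@im["R"]; C=-im["R"].T@im["t"]
    return C+d*((z-C[2])/d[:,2])[:,None]
E
python3 - <<'E'
from h import *
im=get_image("top")
f=lambda L:[((u+.5)/3.8-.5+200,(v+.5)/3.8-.5+200) for u,v in L]
B=back(im,f([(48,50),(684,48),(684,234),(48,235)]),.018);print(B,B.mean(0))
e=B[0]-B[1]+B[3]-B[2];print("axis yaw of slide y",np.degrees(np.arctan2(e[1],e[0])))
P=back(im,f([(181,71),(313,71),(313,210),(181,210)]),.046);print(P,P.mean(0))
print("knob",back(im,f([(243,137)]),.090))
print("ends",back(im,f([(105,142),(634,140)]),.036))
print("objs horse,bucket",back(im,[(247,167),(303,171)],.05),"mallet",back(im,[(247,300),(316,301)],.02))
s=observe();print(s["tcp_pos"],cv2.Rodrigues(np.array(s["orientation"]))[0])
E
```

```text
[[ 0.59809899  0.11446364  0.018     ]
 [ 0.5972701  -0.22570548  0.018     ]
 [ 0.49793797 -0.22342234  0.018     ]
 [ 0.49997748  0.11407935  0.018     ]] [ 0.54832114 -0.05514621  0.018     ]
axis yaw of slide y 89.75748368216769
[[ 0.58440715  0.04227418  0.046     ]
 [ 0.5840233  -0.02602031  0.046     ]
 [ 0.51229498 -0.02550091  0.046     ]
 [ 0.51272037  0.04239375  0.046     ]] [0.54836145 0.00828668 0.046     ]
knob [[0.54830862 0.00963776 0.09      ]]
ends [[ 0.54828502  0.08240592  0.036     ]
 [ 0.54750098 -0.19420999  0.036     ]]
objs horse,bucket [[ 0.68584661  0.0425395   0.05      ]
 [ 0.67734261 -0.0681873   0.05      ]] mallet [[ 0.42301956  0.04441294  0.02      ]
 [ 0.41990504 -0.09329363  0.02      ]]
[0.28170089 0.55752886 0.24623121] [[-8.92584973e-01  4.50879022e-01 -4.16008698e-04]
 [ 4.50879208e-01  8.92584431e-01 -9.86366444e-04]
 [-7.34090504e-05 -1.06798554e-03 -9.99999427e-01]]
```

{"op": "drive_tool", "data": {
  "moves": [
    [0.0,[0,0,0],[0,0,-8.9]],
    [0.0,[0,0,0],[0,0,-8.9]],
    [0.0,[0,0,0],[0,0,-8.8]],
    [0.0,[-0.019,-0.0392,0],[0,0,0]],
    [0.0,[-0.019,-0.0392,0],[0,0,0]],
    [0.0,[-0.019,-0.0392,0],[0,0,0]],
    [0.0,[-0.019,-0.0392,0],[0,0,0]],
    [0.0,[-0.019,-0.0392,0],[0,0,0]],
    [0.0,[-0.019,-0.0392,0],[0,0,0]],
    [0.0,[-0.019,-0.0392,0],[0,0,0]],
    [0.0,[-0.019,-0.0392,0],[0,0,0]],
    [0.0,[-0.019,-0.0392,0],[0,0,0]],
    [0.0,[-0.019,-0.0392,0],[0,0,0]],
    [0.0,[-0.019,-0.0392,0],[0,0,0]],
    [0.0,[-0.019,-0.0392,0],[0,0,0]],
    [0.0,[-0.019,-0.0392,0],[0,0,0]],
    [0.0,[-0.019,-0.0392,0],[0,0,0]],
    [0.0,[0,0,0],[0,0,0]]
  ],
  "newtons": 25
}}

```text
t: 2.45
tcp_pos: [0.5469, 0.0036, 0.2462]
orientation: [0.017, 3.141, -0.004]
contact_force: [-0.0, 1.4, 0.3]
finger_gap: 0.044
```

```bash
python3 - <<'E'
from h import *
s=observe(); im=get_image("wrist"); cv2.imwrite("pics/w1.png",im["color"][:,:,::-1])
print(s["tcp_pos"],s["orientation"],s["contact_force"])
R=cv2.Rodrigues(np.array(s["orientation"]))[0]
T=np.eye(4);T[:3,:3]=R;T[:3,3]=s["tcp_pos"];W=T@im["tool_from_camera"];np.save("W.npy",W)
# predicted knob pixel
def proj(X):
    Y=np.linalg.inv(W)@np.r_[X,1];p=Y[:2]/Y[2];p=p*(1+im["k1"]*(p@p));return p*im["fx"]+[im["cx"],im["cy"]]
print("knobtop",proj([.548,.009,.093]), [proj([.548+a,.0085+b,.046]) for a in(-.036,.036) for b in (-.034,.034)])
E
```

```text
[0.54689695 0.00355765 0.24618419] [ 0.01734656  3.14139041 -0.00352271] [-0.00493878  1.35947273  0.28253714]
knobtop [285.65123675 193.70360419] [array([246.88561404, 142.85221583]), array([321.53628332, 142.04648987]), array([249.56964003, 217.90064778]), array([320.12030032, 217.18612409])]
```

View pics/w1.png

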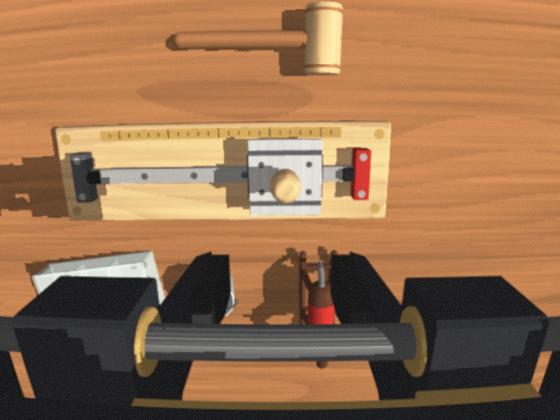

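{"op": "drive_tool", "data": {
  "moves": [
    [0.0,[0,0.005,0.03],[0,0,0]],
    [0.0,[0,0,0.035],[0,0,0]],
    [0.0,[0,0,0.035],[0,0,0]],
    [0.0,[0,0,0.035],[0,0,0]],
    [0.0,[0,0,0.025],[0,0,0]],
    [0.0,[0,0,0.015],[0,0,0]],
    [0.0,[0,0,0.005],[0,0,0]],
    [0.0,[0,0,0],[0,0,0]],
    [0.0,[0,0,0],[0,0,0]]
  ]
}}

```text
t: 3.62
tcp_pos: [0.5465, 0.0133, 0.0676]
orientation: [0.006, 3.14, 0.001]
contact_force: [-0.2, 0.1, 0.2]
finger_gap: 0.0443
```

```bash
python3 - <<'E'
from h import *
for n in["wrist","scene"]:
    im=get_image(n); cv2.imwrite(f"pics/{n}2.png",im["color"][:,:,::-1])
print(observe()["contact_force"],observe()["tcp_pos"])
E
```

```text
[ 0.18638322 -0.25366131  0.44507335] [0.54639619 0.01312361 0.06744455]
```

View pics/wrist2.png

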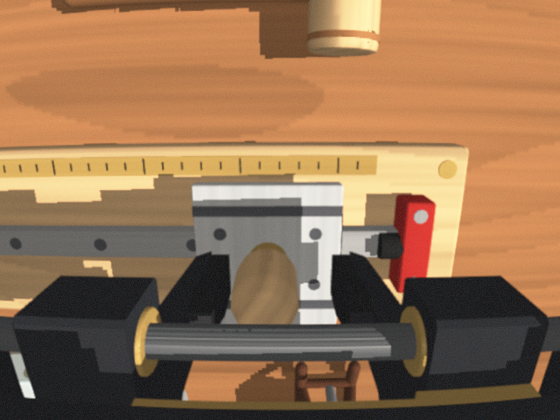

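View pics/scene2.png

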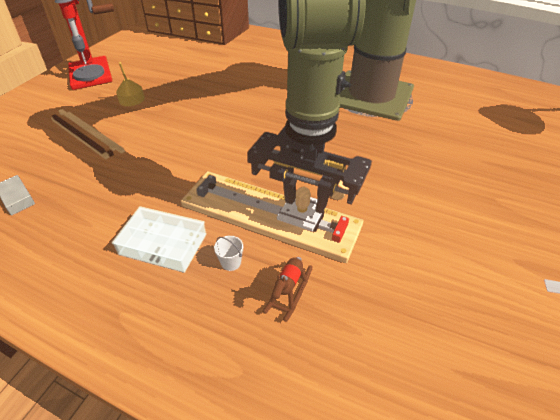

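{"op": "drive_tool", "data": {
  "moves": [
    [0.0,[0,-0.0035,0.001],[0,0,0]],
    [-0.3,[0,0,0],[0,0,0]],
    [-1,[0,0,0],[0,0,0]],
    [-1,[0,0,0],[0,0,0]],
    [-1,[0,0,0],[0,0,0]]
  ],
  "newtons": 25
}}

```text
t: 4.35
tcp_pos: [0.5459, 0.0094, 0.0657]
orientation: [-0.006, -3.142, 0.001]
contact_force: [0.7, -0.7, 0.9]
finger_gap: 0.0248
```

{"op": "drive_tool", "data": {
  "moves": [
    [-1,[0,0.002,0],[0,0,0]],
    [-1,[0,0.003,0],[0,0,0]],
    [-1,[0,0.003,0],[0,0,0]],
    [-1,[0,0.003,0],[0,0,0]],
    [-1,[0,0.002,0],[0,0,0]],
    [-1,[0,0.001,0],[0,0,0]]
  ]
}}

```text
t: 5.1
tcp_pos: [0.5459, 0.0239, 0.0657]
orientation: [-0.005, -3.142, -0.0]
contact_force: [-0.1, -1.1, 2.1]
finger_gap: 0.0243
```

{"op": "drive_tool", "data": {
  "moves": [
    [-1,[0,0.001,0],[0,0,0]],
    [-1,[0,0.001,0],[0,0,0]],
    [-1,[0,0.001,0],[0,0,0]]
  ]
}}

```text
t: 5.48
tcp_pos: [0.5459, 0.0267, 0.0657]
orientation: [-0.006, -3.142, -0.0]
contact_force: [-0.3, -1.5, 0.5]
finger_gap: 0.0245
```

{"op": "drive_tool", "data": {
  "moves": [
    [-1,[0,0.001,0],[0,0,0]],
    [-1,[0,0.001,0],[0,0,0]]
  ]
}}

```text
t: 5.72
tcp_pos: [0.5459, 0.0284, 0.0657]
orientation: [-0.006, -3.141, 0.001]
contact_force: [-0.3, -1.6, 1.5]
finger_gap: 0.0242
```

{"op": "drive_tool", "data": {
  "moves": [
    [-1,[0,0.001,0],[0,0,0]]
  ]
}}

```text
t: 5.85
tcp_pos: [0.5459, 0.0289, 0.0657]
orientation: [-0.006, -3.141, 0.002]
contact_force: [0.2, -3.2, 2.0]
finger_gap: 0.0245
```

{"op": "drive_tool", "data": {
  "moves": [
    [-1,[0,0.001,0],[0,0,0]]
  ]
}}

```text
t: 5.98
tcp_pos: [0.5459, 0.0296, 0.0657]
orientation: [-0.007, -3.141, 0.002]
contact_force: [0.3, -5.4, 2.6]
finger_gap: 0.0244
```

{"op": "drive_tool", "data": {
  "moves": [
    [-1,[0,0,0],[0,0,0]]
  ]
}}

```text
t: 6.1
tcp_pos: [0.5459, 0.0297, 0.0657]
orientation: [-0.007, -3.141, 0.002]
contact_force: [-0.4, -4.4, 2.7]
finger_gap: 0.0243
```

{"op": "drive_tool", "data": {
  "moves": [
    [-1,[0,-0.002,0],[0,0,0]],
    [-1,[0,-0.003,0],[0,0,0]],
    [-1,[0,-0.003,0],[0,0,0]],
    [-1,[0,-0.003,0],[0,0,0]],
    [-1,[0,-0.003,0],[0,0,0]],
    [-1,[0,-0.003,0],[0,0,0]],
    [-1,[0,-0.003,0],[0,0,0]]
  ]
}}

```text
t: 6.98
tcp_pos: [0.5459, 0.0104, 0.0657]
orientation: [0.006, 3.141, 0.0]
contact_force: [-1.1, 1.8, 2.4]
finger_gap: 0.0242
```

{"op": "drive_tool", "data": {
  "moves": [
    [-1,[0,-0.003,0],[0,0,0]]
  ]
}}

```text
t: 7.1
tcp_pos: [0.5459, 0.0074, 0.0657]
orientation: [0.006, 3.142, 0.0]
contact_force: [-0.1, 2.0, 1.9]
finger_gap: 0.0246
```

{"op": "drive_tool", "data": {
  "moves": [
    [-1,[0,-0.003,0],[0,0,0]]
  ]
}}

```text
t: 7.22
tcp_pos: [0.5459, 0.0044, 0.0657]
orientation: [0.005, 3.142, 0.0]
contact_force: [-1.8, 0.8, 2.3]
finger_gap: 0.0244
```

{"op": "drive_tool", "data": {
  "moves": [
    [-1,[0,-0.003,0],[0,0,0]]
  ]
}}

```text
t: 7.35
tcp_pos: [0.5459, 0.0015, 0.0657]
orientation: [0.006, 3.142, 0.0]
contact_force: [-0.2, 0.2, 1.9]
finger_gap: 0.0244
```

{"op": "drive_tool", "data": {
  "moves": [
    [-1,[0,-0.003,0],[0,0,0]]
  ]
}}

```text
t: 7.48
tcp_pos: [0.5458, -0.0016, 0.0657]
orientation: [0.006, 3.142, 0.0]
contact_force: [-0.6, 3.0, 3.2]
finger_gap: 0.0247
```

{"op": "drive_tool", "data": {
  "moves": [
    [-1,[0,-0.003,0],[0,0,0]]
  ]
}}

```text
t: 7.6
tcp_pos: [0.5459, -0.0045, 0.0657]
orientation: [0.005, 3.141, 0.0]
contact_force: [-0.2, 0.8, 2.4]
finger_gap: 0.0245
```

{"op": "drive_tool", "data": {
  "moves": [
    [-1,[0,-0.003,0],[0,0,0]]
  ]
}}

```text
t: 7.72
tcp_pos: [0.5459, -0.0075, 0.0657]
orientation: [0.006, 3.141, 0.0]
contact_force: [-0.8, 1.8, 2.1]
finger_gap: 0.0243
```

{"op": "drive_tool", "data": {
  "moves": [
    [-1,[0,-0.003,0],[0,0,0]]
  ]
}}

```text
t: 7.85
tcp_pos: [0.5459, -0.0105, 0.0657]
orientation: [0.006, 3.141, 0.0]
contact_force: [-0.9, 1.6, 1.2]
finger_gap: 0.0244
```

{"op": "drive_tool", "data": {
  "moves": [
    [-1,[0,-0.003,0],[0,0,0]]
  ]
}}

```text
t: 7.98
tcp_pos: [0.5459, -0.0135, 0.0657]
orientation: [0.005, 3.141, 0.0]
contact_force: [-2.0, 1.3, 3.2]
finger_gap: 0.0244
```

{"op": "drive_tool", "data": {
  "moves": [
    [-1,[0,-0.003,0],[0,0,0]]
  ]
}}

```text
t: 8.1
tcp_pos: [0.5459, -0.0165, 0.0657]
orientation: [0.006, 3.141, 0.0]
contact_force: [-0.3, 1.6, 1.5]
finger_gap: 0.0246
```

{"op": "drive_tool", "data": {
  "moves": [
    [-1,[0,-0.003,0],[0,0,0]]
  ]
}}

```text
t: 8.22
tcp_pos: [0.5459, -0.0195, 0.0657]
orientation: [0.006, 3.141, 0.0]
contact_force: [-0.5, 0.5, 3.6]
finger_gap: 0.0244
```

{"op": "drive_tool", "data": {
  "moves": [
    [-1,[0,-0.003,0],[0,0,0]]
  ]
}}

```text
t: 8.35
tcp_pos: [0.5459, -0.0225, 0.0657]
orientation: [0.006, 3.141, 0.0]
contact_force: [-0.0, 1.7, 2.7]
finger_gap: 0.024
```

{"op": "drive_tool", "data": {
  "moves": [
    [-1,[0,-0.003,0],[0,0,0]]
  ]
}}

```text
t: 8.48
tcp_pos: [0.5458, -0.0255, 0.0657]
orientation: [0.005, 3.141, 0.0]
contact_force: [-0.8, 1.6, 2.8]
finger_gap: 0.0247
```

{"op": "drive_tool", "data": {
  "moves": [
    [-1,[0,-0.003,0],[0,0,0]]
  ]
}}

```text
t: 8.6
tcp_pos: [0.5458, -0.0285, 0.0657]
orientation: [0.005, 3.141, 0.0]
contact_force: [-0.7, 1.2, 1.6]
finger_gap: 0.0246
```

{"op": "drive_tool", "data": {
  "moves": [
    [-1,[0,-0.003,0],[0,0,0]]
  ]
}}

```text
t: 8.72
tcp_pos: [0.5458, -0.0315, 0.0657]
orientation: [0.005, 3.141, 0.0]
contact_force: [0.6, 1.0, 1.8]
finger_gap: 0.0243
```

{"op": "drive_tool", "data": {
  "moves": [
    [-1,[0,-0.003,0],[0,0,0]]
  ]
}}

```text
t: 8.85
tcp_pos: [0.5458, -0.0345, 0.0657]
orientation: [0.005, 3.141, 0.0]
contact_force: [0.3, 1.6, 2.0]
finger_gap: 0.0243
```

{"op": "drive_tool", "data": {
  "moves": [
    [-1,[0,-0.003,0],[0,0,0]]
  ]
}}

```text
t: 8.98
tcp_pos: [0.5458, -0.0375, 0.0657]
orientation: [0.005, 3.141, 0.0]
contact_force: [0.4, 1.0, 1.5]
finger_gap: 0.0244
```

{"op": "drive_tool", "data": {
  "moves": [
    [-1,[0,-0.003,0],[0,0,0]]
  ]
}}

```text
t: 9.1
tcp_pos: [0.5458, -0.0405, 0.0657]
orientation: [0.006, 3.141, 0.0]
contact_force: [0.4, 0.8, 3.1]
finger_gap: 0.0248
```

{"op": "drive_tool", "data": {
  "moves": [
    [-1,[0,-0.003,0],[0,0,0]]
  ]
}}

```text
t: 9.22
tcp_pos: [0.5458, -0.0435, 0.0657]
orientation: [0.006, 3.141, 0.0]
contact_force: [0.6, 1.2, 1.6]
finger_gap: 0.0242
```

{"op": "drive_tool", "data": {
  "moves": [
    [-1,[0,-0.003,0],[0,0,0]]
  ]
}}

```text
t: 9.35
tcp_pos: [0.5458, -0.0465, 0.0657]
orientation: [0.005, 3.141, 0.0]
contact_force: [-0.6, 1.6, 2.2]
finger_gap: 0.0243
```

{"op": "drive_tool", "data": {
  "moves": [
    [-1,[0,-0.003,0],[0,0,0]]
  ]
}}

```text
t: 9.48
tcp_pos: [0.5458, -0.0495, 0.0657]
orientation: [0.006, 3.141, 0.0]
contact_force: [0.4, 2.5, 2.0]
finger_gap: 0.0243
```

{"op": "drive_tool", "data": {
  "moves": [
    [-1,[0,-0.003,0],[0,0,0]]
  ]
}}

```text
t: 9.6
tcp_pos: [0.5458, -0.0525, 0.0657]
orientation: [0.006, 3.141, 0.0]
contact_force: [1.3, 1.4, 2.2]
finger_gap: 0.0242
```

{"op": "drive_tool", "data": {
  "moves": [
    [-1,[0,-0.003,0],[0,0,0]]
  ]
}}

```text
t: 9.72
tcp_pos: [0.5458, -0.0555, 0.0657]
orientation: [0.005, 3.141, 0.0]
contact_force: [0.2, 0.4, 1.4]
finger_gap: 0.0243
```

{"op": "drive_tool", "data": {
  "moves": [
    [-1,[0,-0.003,0],[0,0,0]]
  ]
}}

```text
t: 9.85
tcp_pos: [0.5458, -0.0585, 0.0657]
orientation: [0.005, 3.141, 0.0]
contact_force: [-0.2, 1.7, 2.0]
finger_gap: 0.0245
```

{"op": "drive_tool", "data": {
  "moves": [
    [-1,[0,-0.003,0],[0,0,0]]
  ]
}}

```text
t: 9.98
tcp_pos: [0.5458, -0.0615, 0.0657]
orientation: [0.005, 3.141, 0.0]
contact_force: [2.0, 1.0, 2.1]
finger_gap: 0.0242
```

{"op": "drive_tool", "data": {
  "moves": [
    [-1,[0,-0.003,0],[0,0,0]]
  ]
}}

```text
t: 10.1
tcp_pos: [0.5458, -0.0645, 0.0657]
orientation: [0.006, 3.141, 0.0]
contact_force: [1.8, 0.7, 1.3]
finger_gap: 0.0244
```

{"op": "drive_tool", "data": {
  "moves": [
    [-1,[0,-0.003,0],[0,0,0]]
  ]
}}

```text
t: 10.22
tcp_pos: [0.5458, -0.0675, 0.0657]
orientation: [0.006, 3.141, 0.0]
contact_force: [0.4, 1.8, 1.7]
finger_gap: 0.0244
```

{"op": "drive_tool", "data": {
  "moves": [
    [-1,[0,-0.003,0],[0,0,0]]
  ]
}}

```text
t: 10.35
tcp_pos: [0.5458, -0.0705, 0.0657]
orientation: [0.005, 3.141, 0.0]
contact_force: [1.1, 1.5, 1.8]
finger_gap: 0.0242
```

{"op": "drive_tool", "data": {
  "moves": [
    [-1,[0,-0.003,0],[0,0,0]]
  ]
}}

```text
t: 10.48
tcp_pos: [0.5457, -0.0735, 0.0657]
orientation: [0.006, 3.141, 0.0]
contact_force: [1.0, 1.1, 0.7]
finger_gap: 0.0244
```

{"op": "drive_tool", "data": {
  "moves": [
    [-1,[0,-0.003,0],[0,0,0]]
  ]
}}

```text
t: 10.6
tcp_pos: [0.5457, -0.0765, 0.0657]
orientation: [0.005, 3.141, 0.0]
contact_force: [0.2, 0.9, 1.4]
finger_gap: 0.0243
```

{"op": "drive_tool", "data": {
  "moves": [
    [-1,[0,-0.003,0],[0,0,0]]
  ]
}}

```text
t: 10.72
tcp_pos: [0.5458, -0.079, 0.0657]
orientation: [0.005, 3.141, 0.001]
contact_force: [1.6, 4.2, 1.4]
finger_gap: 0.0241
```

{"op": "drive_tool", "data": {
  "moves": [
    [-1,[0,-0.003,0],[0,0,0]]
  ]
}}

```text
t: 10.85
tcp_pos: [0.5458, -0.0802, 0.0657]
orientation: [0.003, 3.141, 0.005]
contact_force: [0.1, 7.9, 2.2]
finger_gap: 0.0243
```

{"op": "drive_tool", "data": {
  "moves": [
    [-1,[0,-0.003,0],[0,0,0]]
  ]
}}

```text
t: 10.98
tcp_pos: [0.5457, -0.0815, 0.0657]
orientation: [0.001, 3.141, 0.008]
contact_force: [0.2, 10.5, 1.8]
finger_gap: 0.0245
```

{"op": "drive_tool", "data": {
  "moves": [
    [-1,[0,-0.001,0],[0,0,0]]
  ]
}}

```text
t: 11.1
tcp_pos: [0.5458, -0.0823, 0.0657]
orientation: [0.001, 3.141, 0.009]
contact_force: [0.5, 9.5, 0.5]
finger_gap: 0.0243
```

{"op": "drive_tool", "data": {
  "moves": [
    [-1,[0,-0.001,0],[0,0,0]]
  ]
}}

```text
t: 11.22
tcp_pos: [0.5458, -0.0825, 0.0658]
orientation: [-0.0, 3.141, 0.01]
contact_force: [-0.9, 11.1, 2.5]
finger_gap: 0.0243
```

{"op": "drive_tool", "data": {
  "moves": [
    [-1,[0,-0.001,0],[0,0,0]]
  ]
}}

```text
t: 11.35
tcp_pos: [0.5458, -0.0829, 0.0658]
orientation: [-0.001, 3.141, 0.011]
contact_force: [0.2, 12.3, 1.9]
finger_gap: 0.0243
```

{"op": "drive_tool", "data": {
  "moves": [
    [-1,[0,-0.001,0],[0,0,0]]
  ]
}}

```text
t: 11.48
tcp_pos: [0.5458, -0.0837, 0.0657]
orientation: [-0.002, 3.141, 0.011]
contact_force: [0.2, 11.0, 2.5]
finger_gap: 0.0244
```

{"op": "drive_tool", "data": {
  "moves": [
    [-1,[0,-0.001,0],[0,0,0]]
  ]
}}

```text
t: 11.6
tcp_pos: [0.5458, -0.0847, 0.0657]
orientation: [-0.002, 3.141, 0.011]
contact_force: [0.4, 10.4, 2.6]
finger_gap: 0.0242
```

{"op": "drive_tool", "data": {
  "moves": [
    [-1,[0,-0.001,0],[0,0,0]]
  ]
}}

```text
t: 11.72
tcp_pos: [0.5457, -0.0873, 0.0657]
orientation: [-0.0, 3.141, 0.008]
contact_force: [1.4, 4.7, 1.3]
finger_gap: 0.0242
```

{"op": "drive_tool", "data": {
  "moves": [
    [-1,[0,-0.001,0],[0,0,0]]
  ]
}}

```text
t: 11.85
tcp_pos: [0.5457, -0.0916, 0.0657]
orientation: [0.004, 3.141, 0.001]
contact_force: [2.5, 1.3, 1.2]
finger_gap: 0.0243
```

{"op": "drive_tool", "data": {
  "moves": [
    [-1,[0,-0.001,0],[0,0,0]]
  ]
}}

```text
t: 11.98
tcp_pos: [0.5457, -0.0941, 0.0657]
orientation: [0.006, 3.141, -0.001]
contact_force: [2.1, 0.6, 1.1]
finger_gap: 0.0245
```

{"op": "drive_tool", "data": {
  "moves": [
    [-1,[0,-0.001,0],[0,0,0]]
  ]
}}

```text
t: 12.1
tcp_pos: [0.5457, -0.0951, 0.0657]
orientation: [0.007, 3.141, -0.001]
contact_force: [2.3, 0.8, 1.5]
finger_gap: 0.0243
```

{"op": "drive_tool", "data": {
  "moves": [
    [-1,[0,-0.001,0],[0,0,0]]
  ]
}}

```text
t: 12.22
tcp_pos: [0.5457, -0.0958, 0.0657]
orientation: [0.006, 3.141, -0.0]
contact_force: [1.8, 1.4, 1.5]
finger_gap: 0.0244
```

{"op": "drive_tool", "data": {
  "moves": [
    [-1,[0,-0.001,0],[0,0,0]]
  ]
}}

```text
t: 12.35
tcp_pos: [0.5457, -0.0965, 0.0657]
orientation: [0.006, 3.141, -0.0]
contact_force: [1.0, 0.5, 2.0]
finger_gap: 0.0246
```

{"op": "drive_tool", "data": {
  "moves": [
    [-1,[0,-0.001,0],[0,0,0]]
  ]
}}

```text
t: 12.48
tcp_pos: [0.5457, -0.0975, 0.0657]
orientation: [0.006, 3.141, 0.0]
contact_force: [2.3, 1.4, 1.4]
finger_gap: 0.0245
```

{"op": "drive_tool", "data": {
  "moves": [
    [-1,[0,-0.001,0],[0,0,0]]
  ]
}}

```text
t: 12.6
tcp_pos: [0.5457, -0.0984, 0.0657]
orientation: [0.005, 3.141, 0.0]
contact_force: [2.8, 1.0, 1.5]
finger_gap: 0.0241
```

{"op": "drive_tool", "data": {
  "moves": [
    [-1,[0,-0.001,0],[0,0,0]]
  ]
}}

```text
t: 12.72
tcp_pos: [0.5457, -0.0994, 0.0657]
orientation: [0.006, 3.141, 0.0]
contact_force: [2.1, 1.6, 0.5]
finger_gap: 0.0242
```

{"op": "drive_tool", "data": {
  "moves": [
    [-1,[0,-0.001,0],[0,0,0]]
  ]
}}

```text
t: 12.85
tcp_pos: [0.5457, -0.1004, 0.0657]
orientation: [0.006, 3.141, 0.0]
contact_force: [3.0, 1.5, 1.0]
finger_gap: 0.0242
```

{"op": "drive_tool", "data": {
  "moves": [
    [-1,[0,-0.001,0],[0,0,0]]
  ]
}}

```text
t: 12.98
tcp_pos: [0.5457, -0.1014, 0.0657]
orientation: [0.006, 3.141, 0.0]
contact_force: [3.2, 1.3, 1.0]
finger_gap: 0.024
```

{"op": "drive_tool", "data": {
  "moves": [
    [-1,[0,-0.003,0],[0,0,0]],
    [-1,[0,-0.003,0],[0,0,0]],
    [-1,[0,-0.003,0],[0,0,0]],
    [-1,[0,-0.003,0],[0,0,0]],
    [-1,[0,-0.003,0],[0,0,0]],
    [-1,[0,-0.003,0],[0,0,0]]
  ]
}}

```text
t: 13.72
tcp_pos: [0.5457, -0.1195, 0.0657]
orientation: [0.005, 3.141, 0.0]
contact_force: [3.8, 1.3, 1.2]
finger_gap: 0.0246
```

{"op": "drive_tool", "data": {
  "moves": [
    [-1,[0,-0.003,0],[0,0,0]],
    [-1,[0,-0.003,0],[0,0,0]],
    [-1,[0,-0.003,0],[0,0,0]],
    [-1,[0,-0.003,0],[0,0,0]],
    [-1,[0,-0.002,0],[0,0,0]],
    [-1,[0,-0.001,0],[0,0,0]]
  ]
}}

```text
t: 14.48
tcp_pos: [0.5456, -0.1345, 0.0657]
orientation: [0.006, 3.141, 0.0]
contact_force: [4.5, 1.8, 0.8]
finger_gap: 0.0244
```

{"op": "drive_tool", "data": {
  "moves": [
    [-1,[0,-0.001,0],[0,0,0]],
    [-1,[0,-0.001,0],[0,0,0]]
  ]
}}

```text
t: 14.72
tcp_pos: [0.5456, -0.1362, 0.0658]
orientation: [0.005, 3.141, 0.0]
contact_force: [5.2, 0.2, 1.3]
finger_gap: 0.0243
```

{"op": "drive_tool", "data": {
  "moves": [
    [-1,[0,-0.001,0],[0,0,0]]
  ]
}}

```text
t: 14.85
tcp_pos: [0.5456, -0.1373, 0.0657]
orientation: [0.005, 3.141, 0.0]
contact_force: [5.1, 1.9, 0.2]
finger_gap: 0.0247
```

{"op": "drive_tool", "data": {
  "moves": [
    [-1,[0,-0.001,0],[0,0,0]]
  ]
}}

```text
t: 14.98
tcp_pos: [0.5456, -0.1383, 0.0658]
orientation: [0.005, 3.141, 0.0]
contact_force: [4.5, 1.3, 0.5]
finger_gap: 0.024
```

{"op": "drive_tool", "data": {
  "moves": [
    [-1,[0,-0.001,0],[0,0,0]]
  ]
}}

```text
t: 15.1
tcp_pos: [0.5456, -0.1392, 0.0657]
orientation: [0.005, 3.141, 0.0]
contact_force: [4.8, 0.8, 0.7]
finger_gap: 0.0242
```

{"op": "drive_tool", "data": {
  "moves": [
    [-1,[0,-0.001,0],[0,0,0]]
  ]
}}

```text
t: 15.22
tcp_pos: [0.5456, -0.1402, 0.0657]
orientation: [0.005, 3.141, 0.0]
contact_force: [4.8, 0.9, 0.0]
finger_gap: 0.0245
```

{"op": "drive_tool", "data": {
  "moves": [
    [-1,[0,-0.001,0],[0,0,0]]
  ]
}}

```text
t: 15.35
tcp_pos: [0.5456, -0.1412, 0.0657]
orientation: [0.005, 3.141, 0.0]
contact_force: [4.8, 1.8, 1.2]
finger_gap: 0.0246
```

{"op": "drive_tool", "data": {
  "moves": [
    [-1,[0,-0.001,0],[0,0,0]]
  ]
}}

```text
t: 15.48
tcp_pos: [0.5456, -0.1422, 0.0657]
orientation: [0.005, 3.141, 0.0]
contact_force: [5.0, 1.1, 0.4]
finger_gap: 0.0246
```

{"op": "drive_tool", "data": {
  "moves": [
    [-1,[0,-0.001,0],[0,0,0]]
  ]
}}

```text
t: 15.6
tcp_pos: [0.5456, -0.1428, 0.0657]
orientation: [0.005, 3.141, 0.001]
contact_force: [4.9, 2.1, 0.5]
finger_gap: 0.0243
```

{"op": "drive_tool", "data": {
  "moves": [
    [-1,[0,-0.001,0],[0,0,0]]
  ]
}}

```text
t: 15.72
tcp_pos: [0.5456, -0.1433, 0.0657]
orientation: [0.004, 3.141, 0.002]
contact_force: [5.1, 3.9, -0.1]
finger_gap: 0.0244
```

{"op": "drive_tool", "data": {
  "moves": [
    [-1,[0,-0.001,0],[0,0,0]]
  ]
}}

```text
t: 15.85
tcp_pos: [0.5456, -0.1438, 0.0657]
orientation: [0.004, 3.141, 0.003]
contact_force: [3.6, 4.3, 0.6]
finger_gap: 0.0243
```

{"op": "drive_tool", "data": {
  "moves": [
    [-1,[0,0,0],[0,0,0]]
  ]
}}

```text
t: 15.98
tcp_pos: [0.5456, -0.1439, 0.0657]
orientation: [0.004, 3.141, 0.003]
contact_force: [4.3, 3.5, 0.6]
finger_gap: 0.0242
```

{"op": "drive_tool", "data": {
  "moves": [
    [-1,[0,0.002,0],[0,0,0]],
    [-1,[0,0.003,0],[0,0,0]],
    [-1,[0,0.004,0],[0,0,0]],
    [-1,[0,0.004,0],[0,0,0]],
    [-1,[0,0.004,0],[0,0,0]],
    [-1,[0,0.004,0],[0,0,0]],
    [-1,[0,0.004,0],[0,0,0]],
    [-1,[0,0.004,0],[0,0,0]],
    [-1,[0,0.004,0],[0,0,0]],
    [-1,[0,0.004,0],[0,0,0]],
    [-1,[0,0.004,0],[0,0,0]],
    [-1,[0,0.003,0],[0,0,0]],
    [-1,[0,0.002,0],[0,0,0]],
    [-1,[0,0.001,0],[0,0,0]]
  ]
}}

```text
t: 17.73
tcp_pos: [0.5456, -0.0996, 0.0657]
orientation: [0.007, 3.141, -0.003]
contact_force: [4.6, -1.3, 0.1]
finger_gap: 0.0244
```

{"op": "drive_tool", "data": {
  "moves": [
    [-1,[0,0.001,0],[0,0,0]]
  ]
}}

```text
t: 17.85
tcp_pos: [0.5456, -0.0988, 0.0658]
orientation: [0.007, 3.141, -0.003]
contact_force: [5.8, -1.6, 0.2]
finger_gap: 0.0246
```

{"op": "drive_tool", "data": {
  "moves": [
    [-1,[0,0.001,0],[0,0,0]]
  ]
}}

```text
t: 17.98
tcp_pos: [0.5456, -0.0978, 0.0657]
orientation: [0.007, 3.141, -0.003]
contact_force: [4.6, -0.7, 0.3]
finger_gap: 0.0242
```

{"op": "drive_tool", "data": {
  "moves": [
    [-1,[0,0.001,0],[0,0,0]]
  ]
}}

```text
t: 18.1
tcp_pos: [0.5456, -0.0968, 0.0657]
orientation: [0.007, 3.141, -0.003]
contact_force: [4.7, -1.0, -0.2]
finger_gap: 0.0245
```

{"op": "drive_tool", "data": {
  "moves": [
    [-1,[0,0.001,0],[0,0,0]]
  ]
}}

```text
t: 18.23
tcp_pos: [0.5456, -0.0958, 0.0657]
orientation: [0.007, 3.141, -0.003]
contact_force: [5.6, -1.3, 0.3]
finger_gap: 0.024
```

{"op": "drive_tool", "data": {
  "moves": [
    [-1,[0,0.001,0],[0,0,0]]
  ]
}}

```text
t: 18.35
tcp_pos: [0.5457, -0.0948, 0.0658]
orientation: [0.007, 3.141, -0.003]
contact_force: [4.7, -1.8, -0.1]
finger_gap: 0.0242
```

{"op": "drive_tool", "data": {
  "moves": [
    [-1,[0,0.001,0],[0,0,0]]
  ]
}}

```text
t: 18.48
tcp_pos: [0.5456, -0.0938, 0.0657]
orientation: [0.007, 3.141, -0.003]
contact_force: [5.5, -1.6, -0.0]
finger_gap: 0.0245
```

{"op": "drive_tool", "data": {
  "moves": [
    [-1,[0,0.001,0],[0,0,0]]
  ]
}}

```text
t: 18.6
tcp_pos: [0.5456, -0.0928, 0.0657]
orientation: [0.007, 3.141, -0.003]
contact_force: [4.9, -0.4, 1.4]
finger_gap: 0.0247
```

{"op": "drive_tool", "data": {
  "moves": [
    [-1,[0,0.001,0],[0,0,0]]
  ]
}}

```text
t: 18.73
tcp_pos: [0.5457, -0.0918, 0.0657]
orientation: [0.007, 3.141, -0.003]
contact_force: [4.8, -1.5, 0.2]
finger_gap: 0.0245
```

{"op": "drive_tool", "data": {
  "moves": [
    [-1,[0,0.001,0],[0,0,0]]
  ]
}}

```text
t: 18.85
tcp_pos: [0.5456, -0.091, 0.0657]
orientation: [0.007, 3.142, -0.003]
contact_force: [5.0, -2.1, 0.7]
finger_gap: 0.0246
```

{"op": "drive_tool", "data": {
  "moves": [
    [-1,[0,0.001,0],[0,0,0]]
  ]
}}

```text
t: 18.98
tcp_pos: [0.5456, -0.0906, 0.0657]
orientation: [0.008, 3.142, -0.004]
contact_force: [4.4, -3.6, -0.3]
finger_gap: 0.0245
```

{"op": "drive_tool", "data": {
  "moves": [
    [-1,[0,0.001,0],[0,0,0]]
  ]
}}

```text
t: 19.1
tcp_pos: [0.5456, -0.0902, 0.0657]
orientation: [-0.009, -3.142, 0.006]
contact_force: [4.8, -4.6, -0.1]
finger_gap: 0.0246
```

{"op": "drive_tool", "data": {
  "moves": [
    [-1,[0,0.001,0],[0,0,0]]
  ]
}}

```text
t: 19.23
tcp_pos: [0.5457, -0.0899, 0.0657]
orientation: [-0.01, -3.142, 0.007]
contact_force: [5.4, -6.1, 0.6]
finger_gap: 0.0245
```

{"op": "drive_tool", "data": {
  "moves": [
    [-1,[0,0.001,0],[0,0,0]]
  ]
}}

```text
t: 19.35
tcp_pos: [0.5456, -0.0895, 0.0657]
orientation: [-0.01, -3.141, 0.008]
contact_force: [5.6, -6.6, 0.5]
finger_gap: 0.024
```

{"op": "drive_tool", "data": {
  "moves": [
    [-1,[0,0.001,0],[0,0,0]]
  ]
}}

```text
t: 19.48
tcp_pos: [0.5456, -0.0892, 0.0657]
orientation: [-0.011, -3.141, 0.009]
contact_force: [6.0, -7.6, -0.5]
finger_gap: 0.0242
```

{"op": "drive_tool", "data": {
  "moves": [
    [-1,[0,0.001,0],[0,0,0]]
  ]
}}

```text
t: 19.6
tcp_pos: [0.5457, -0.0887, 0.0658]
orientation: [-0.012, -3.141, 0.011]
contact_force: [5.7, -9.4, -0.0]
finger_gap: 0.0239
```

{"op": "drive_tool", "data": {
  "moves": [
    [-1,[0,0.001,0],[0,0,0]]
  ]
}}

```text
t: 19.73
tcp_pos: [0.5456, -0.0883, 0.0657]
orientation: [-0.013, -3.141, 0.012]
contact_force: [6.1, -9.7, 0.2]
finger_gap: 0.0244
```

{"op": "drive_tool", "data": {
  "moves": [
    [-1,[0,0.001,0],[0,0,0]]
  ]
}}

```text
t: 19.85
tcp_pos: [0.5456, -0.0878, 0.0658]
orientation: [-0.013, -3.141, 0.013]
contact_force: [6.4, -10.3, 0.4]
finger_gap: 0.0238
```

{"op": "drive_tool", "data": {
  "moves": [
    [-1,[0,0.0005,0],[0,0,0]]
  ]
}}

```text
t: 19.98
tcp_pos: [0.5456, -0.0875, 0.0658]
orientation: [-0.013, -3.141, 0.013]
contact_force: [6.6, -10.2, -1.2]
finger_gap: 0.0245
```

{"op": "drive_tool", "data": {
  "moves": [
    [-1,[0,0.0005,0],[0,0,0]]
  ]
}}

```text
t: 20.1
tcp_pos: [0.5456, -0.0874, 0.0657]
orientation: [-0.014, -3.141, 0.014]
contact_force: [5.6, -11.4, -0.5]
finger_gap: 0.0244
```

{"op": "drive_tool", "data": {
  "moves": [
    [-1,[0,0.0005,0],[0,0,0]]
  ]
}}

```text
t: 20.23
tcp_pos: [0.5456, -0.0871, 0.0658]
orientation: [-0.014, -3.141, 0.014]
contact_force: [6.8, -11.5, -0.6]
finger_gap: 0.0242
```

{"op": "drive_tool", "data": {
  "moves": [
    [-1,[0,0.0005,0],[0,0,0]]
  ]
}}

```text
t: 20.35
tcp_pos: [0.5456, -0.0867, 0.0658]
orientation: [-0.014, -3.141, 0.014]
contact_force: [6.0, -11.9, -0.5]
finger_gap: 0.0243
```

{"op": "drive_tool", "data": {
  "moves": [
    [-1,[0,0.0005,0],[0,0,0]]
  ]
}}

```text
t: 20.48
tcp_pos: [0.5456, -0.0863, 0.0658]
orientation: [-0.014, -3.141, 0.014]
contact_force: [6.8, -11.6, -0.6]
finger_gap: 0.0243
```

{"op": "drive_tool", "data": {
  "moves": [
    [-1,[0,0.0005,0],[0,0,0]]
  ]
}}

```text
t: 20.6
tcp_pos: [0.5456, -0.0858, 0.0658]
orientation: [-0.014, -3.141, 0.015]
contact_force: [6.2, -11.9, -0.7]
finger_gap: 0.0243
```

{"op": "drive_tool", "data": {
  "moves": [
    [-1,[0,0,0],[0,0,0]]
  ]
}}

```text
t: 20.72
tcp_pos: [0.5456, -0.0856, 0.0658]
orientation: [-0.014, -3.141, 0.014]
contact_force: [6.2, -11.3, -0.0]
finger_gap: 0.0244
```

{"op": "drive_tool", "data": {
  "moves": [
    [-1,[0,0.0005,0],[0,0,0]]
  ]
}}

```text
t: 20.85
tcp_pos: [0.5456, -0.0853, 0.0658]
orientation: [-0.015, -3.141, 0.015]
contact_force: [5.3, -11.8, -0.7]
finger_gap: 0.0241
```

{"op": "drive_tool", "data": {
  "moves": [
    [-1,[0,0.0005,0],[0,0,0]]
  ]
}}

```text
t: 20.98
tcp_pos: [0.5457, -0.0848, 0.0658]
orientation: [-0.015, -3.141, 0.014]
contact_force: [6.7, -11.3, -0.5]
finger_gap: 0.0246
```

{"op": "drive_tool", "data": {
  "moves": [
    [-1,[0,0,0],[0,0,0]]
  ]
}}

```text
t: 21.1
tcp_pos: [0.5456, -0.0844, 0.0658]
orientation: [-0.014, -3.141, 0.014]
contact_force: [5.9, -10.4, -0.6]
finger_gap: 0.0241
```

{"op": "drive_tool", "data": {
  "moves": [
    [-1,[0,0,0],[0,0,0]]
  ]
}}

```text
t: 21.22
tcp_pos: [0.5456, -0.0843, 0.0658]
orientation: [-0.014, -3.141, 0.014]
contact_force: [6.1, -10.8, -0.3]
finger_gap: 0.0245
```

{"op": "drive_tool", "data": {
  "moves": [
    [-1,[0,0.0003,0],[0,0,0]]
  ]
}}

```text
t: 21.35
tcp_pos: [0.5456, -0.0843, 0.0658]
orientation: [-0.014, -3.141, 0.014]
contact_force: [6.2, -11.1, -0.2]
finger_gap: 0.0244
```

{"op": "drive_tool", "data": {
  "moves": [
    [-1,[0,0,0],[0,0,0]]
  ]
}}

```text
t: 21.48
tcp_pos: [0.5456, -0.0841, 0.0658]
orientation: [-0.014, -3.141, 0.014]
contact_force: [6.2, -11.1, 0.1]
finger_gap: 0.0245
```

{"op": "drive_tool", "data": {
  "moves": [
    [-1,[0,0.0003,0],[0,0,0]],
    [-1,[0,0,0],[0,0,0]]
  ]
}}

```text
t: 21.72
tcp_pos: [0.5456, -0.0833, 0.0658]
orientation: [-0.013, -3.141, 0.013]
contact_force: [6.3, -10.2, -1.0]
finger_gap: 0.0244
```

{"op": "drive_tool", "data": {
  "moves": [
    [-1,[0,-0.002,0],[0,0,0]],
    [-1,[0,-0.002,0],[0,0,0]],
    [-1,[0,0,0],[0,0,0]]
  ]
}}

```text
t: 22.1
tcp_pos: [0.5457, -0.0833, 0.0658]
orientation: [0.009, 3.142, -0.005]
contact_force: [6.4, -2.8, 0.0]
finger_gap: 0.0247
```

{"op": "drive_tool", "data": {
  "moves": [
    [-1,[0,-0.0015,0],[0,0,0]],
    [-1,[0,0,0],[0,0,0]]
  ]
}}

```text
t: 22.35
tcp_pos: [0.5457, -0.0834, 0.0658]
orientation: [0.007, 3.141, -0.002]
contact_force: [5.1, -1.6, 0.5]
finger_gap: 0.0244
```

{"op": "drive_tool", "data": {
  "moves": [
    [-1,[0,-0.002,0],[0,0,0]],
    [-1,[0,0,0],[0,0,0]]
  ]
}}

```text
t: 22.6
tcp_pos: [0.5457, -0.0835, 0.0657]
orientation: [0.005, 3.141, 0.002]
contact_force: [4.5, 1.7, 1.3]
finger_gap: 0.0249
```

{"op": "drive_tool", "data": {
  "moves": [
    [-1,[0,0.002,0],[0,0,0]],
    [-1,[0,0.002,0],[0,0,0]],
    [-1,[0,0,0],[0,0,0]]
  ]
}}

```text
t: 22.98
tcp_pos: [0.5456, -0.0833, 0.0657]
orientation: [-0.009, -3.141, 0.006]
contact_force: [5.1, -4.6, 0.9]
finger_gap: 0.0243
```

{"op": "drive_tool", "data": {
  "moves": [
    [-1,[0,0.0005,0],[0,0,0]]
  ]
}}

```text
t: 23.1
tcp_pos: [0.5457, -0.0832, 0.0658]
orientation: [-0.01, -3.141, 0.007]
contact_force: [5.4, -6.0, 1.0]
finger_gap: 0.0243
```

{"op": "drive_tool", "data": {
  "moves": [
    [-1,[0,0.0005,0],[0,0,0]]
  ]
}}

```text
t: 23.22
tcp_pos: [0.5457, -0.0832, 0.0658]
orientation: [-0.01, -3.141, 0.008]
contact_force: [6.0, -7.3, 0.4]
finger_gap: 0.0242
```

{"op": "drive_tool", "data": {
  "moves": [
    [-1,[0,0.0005,0],[0,0,0]]
  ]
}}

```text
t: 23.35
tcp_pos: [0.5457, -0.0831, 0.0658]
orientation: [-0.011, -3.141, 0.009]
contact_force: [4.9, -7.7, 0.2]
finger_gap: 0.0241
```

{"op": "drive_tool", "data": {
  "moves": [
    [-1,[0,0.0005,0],[0,0,0]]
  ]
}}

```text
t: 23.48
tcp_pos: [0.5456, -0.0831, 0.0657]
orientation: [-0.011, -3.141, 0.01]
contact_force: [6.2, -8.9, 1.2]
finger_gap: 0.0242
```

{"op": "drive_tool", "data": {
  "moves": [
    [-1,[0,0.0005,0],[0,0,0]]
  ]
}}

```text
t: 23.6
tcp_pos: [0.5456, -0.0831, 0.0658]
orientation: [-0.012, -3.141, 0.011]
contact_force: [6.2, -9.2, 0.7]
finger_gap: 0.0243
```

{"op": "drive_tool", "data": {
  "moves": [
    [-1,[0,0.0005,0],[0,0,0]]
  ]
}}

```text
t: 23.72
tcp_pos: [0.5456, -0.083, 0.0658]
orientation: [-0.012, -3.141, 0.011]
contact_force: [6.4, -10.1, -0.2]
finger_gap: 0.0245
```

{"op": "drive_tool", "data": {
  "moves": [
    [-1,[0,0.0005,0],[0,0,0]]
  ]
}}

```text
t: 23.85
tcp_pos: [0.5456, -0.0818, 0.0658]
orientation: [-0.012, -3.141, 0.01]
contact_force: [5.3, -6.4, 0.5]
finger_gap: 0.0244
```

{"op": "drive_tool", "data": {
  "moves": [
    [-1,[0,0.0005,0],[0,0,0]]
  ]
}}

```text
t: 23.98
tcp_pos: [0.5457, -0.0793, 0.0657]
orientation: [-0.01, -3.142, 0.006]
contact_force: [5.1, -1.8, 0.7]
finger_gap: 0.0243
```

{"op": "drive_tool", "data": {
  "moves": [
    [-1,[0,0.0005,0],[0,0,0]]
  ]
}}

```text
t: 24.1
tcp_pos: [0.5457, -0.0771, 0.0657]
orientation: [0.007, 3.142, -0.003]
contact_force: [4.4, -1.6, 0.8]
finger_gap: 0.0243
```

{"op": "drive_tool", "data": {
  "moves": [
    [-1,[0,0.0005,0],[0,0,0]]
  ]
}}

```text
t: 24.22
tcp_pos: [0.5457, -0.0764, 0.0657]
orientation: [0.007, 3.142, -0.002]
contact_force: [5.5, -0.9, 0.2]
finger_gap: 0.024
```

{"op": "drive_tool", "data": {
  "moves": [
    [-1,[0,0.0005,0],[0,0,0]]
  ]
}}

```text
t: 24.35
tcp_pos: [0.5457, -0.0758, 0.0657]
orientation: [0.007, 3.142, -0.002]
contact_force: [5.5, -1.8, 1.2]
finger_gap: 0.0241
```

{"op": "drive_tool", "data": {
  "moves": [
    [-1,[0,0.0005,0],[0,0,0]]
  ]
}}

```text
t: 24.48
tcp_pos: [0.5457, -0.0753, 0.0657]
orientation: [0.007, 3.142, -0.002]
contact_force: [5.4, -0.2, 1.0]
finger_gap: 0.0245
```

{"op": "drive_tool", "data": {
  "moves": [
    [-1,[0,-0.001,0],[0,0,0]]
  ]
}}

```text
t: 24.6
tcp_pos: [0.5457, -0.0753, 0.0657]
orientation: [0.006, 3.141, -0.0]
contact_force: [4.9, 1.9, -0.0]
finger_gap: 0.0241
```

{"op": "drive_tool", "data": {
  "moves": [
    [-1,[0,-0.001,0],[0,0,0]]
  ]
}}

```text
t: 24.72
tcp_pos: [0.5457, -0.0759, 0.0657]
orientation: [0.005, 3.141, 0.001]
contact_force: [4.4, 2.2, 1.9]
finger_gap: 0.0246
```

{"op": "drive_tool", "data": {
  "moves": [
    [-1,[0,-0.001,0],[0,0,0]]
  ]
}}

```text
t: 24.85
tcp_pos: [0.5457, -0.077, 0.0657]
orientation: [0.005, 3.141, 0.001]
contact_force: [4.3, 0.9, 1.4]
finger_gap: 0.0244
```

{"op": "drive_tool", "data": {
  "moves": [
    [-1,[0,-0.001,0],[0,0,0]]
  ]
}}

```text
t: 24.98
tcp_pos: [0.5457, -0.0781, 0.0657]
orientation: [0.005, 3.141, 0.001]
contact_force: [4.6, 2.4, 0.9]
finger_gap: 0.0242
```

{"op": "drive_tool", "data": {
  "moves": [
    [-1,[0,-0.001,0],[0,0,0]]
  ]
}}

```text
t: 25.1
tcp_pos: [0.5457, -0.0786, 0.0657]
orientation: [0.005, 3.141, 0.002]
contact_force: [5.6, 2.7, 2.2]
finger_gap: 0.0248
```

{"op": "drive_tool", "data": {
  "moves": [
    [-1,[0,-0.001,0],[0,0,0]]
  ]
}}

```text
t: 25.22
tcp_pos: [0.5457, -0.079, 0.0657]
orientation: [0.004, 3.141, 0.003]
contact_force: [4.5, 4.7, 0.6]
finger_gap: 0.0241
```

{"op": "drive_tool", "data": {
  "moves": [
    [-1,[0,-0.001,0],[0,0,0]]
  ]
}}

```text
t: 25.35
tcp_pos: [0.5457, -0.0793, 0.0657]
orientation: [0.003, 3.141, 0.004]
contact_force: [3.9, 5.5, 2.1]
finger_gap: 0.0247
```

{"op": "drive_tool", "data": {
  "moves": [
    [-1,[0,-0.001,0],[0,0,0]]
  ]
}}

```text
t: 25.48
tcp_pos: [0.5457, -0.0797, 0.0658]
orientation: [0.003, 3.141, 0.005]
contact_force: [3.0, 5.9, 1.6]
finger_gap: 0.0241
```

{"op": "drive_tool", "data": {
  "moves": [
    [-1,[0,-0.001,0],[0,0,0]]
  ]
}}

```text
t: 25.6
tcp_pos: [0.5457, -0.0801, 0.0657]
orientation: [0.002, 3.141, 0.007]
contact_force: [4.2, 6.9, 2.8]
finger_gap: 0.0244
```

{"op": "drive_tool", "data": {
  "moves": [
    [-1,[0,-0.0005,0],[0,0,0]]
  ]
}}

```text
t: 25.72
tcp_pos: [0.5457, -0.0802, 0.0657]
orientation: [0.001, 3.141, 0.007]
contact_force: [4.3, 7.3, 2.3]
finger_gap: 0.0245
```

{"op": "drive_tool", "data": {
  "moves": [
    [-1,[0,-0.0005,0],[0,0,0]]
  ]
}}

```text
t: 25.85
tcp_pos: [0.5457, -0.0803, 0.0657]
orientation: [0.001, 3.141, 0.008]
contact_force: [3.2, 7.9, 2.4]
finger_gap: 0.0246
```

{"op": "drive_tool", "data": {
  "moves": [
    [-1,[0,-0.001,0],[0,0,0]],
    [-1,[0,-0.001,0],[0,0,0]]
  ]
}}

```text
t: 26.1
tcp_pos: [0.5457, -0.0814, 0.0657]
orientation: [-0.0, 3.141, 0.01]
contact_force: [3.9, 10.7, 1.0]
finger_gap: 0.0245
```

{"op": "drive_tool", "data": {
  "moves": [
    [-1,[0,-0.001,0],[0,0,0]]
  ]
}}

```text
t: 26.22
tcp_pos: [0.5457, -0.0819, 0.0657]
orientation: [-0.001, 3.141, 0.011]
contact_force: [4.8, 11.4, 2.1]
finger_gap: 0.0243
```

{"op": "drive_tool", "data": {
  "moves": [
    [-1,[0,-0.0005,0],[0,0,0]]
  ]
}}

```text
t: 26.35
tcp_pos: [0.5457, -0.0823, 0.0657]
orientation: [-0.001, 3.141, 0.011]
contact_force: [3.5, 10.6, 2.5]
finger_gap: 0.0244
```

{"op": "drive_tool", "data": {
  "moves": [
    [-1,[0,-0.0005,0],[0,0,0]]
  ]
}}

```text
t: 26.48
tcp_pos: [0.5457, -0.0824, 0.0657]
orientation: [-0.001, 3.141, 0.012]
contact_force: [3.8, 12.5, 1.4]
finger_gap: 0.0245
```

{"op": "drive_tool", "data": {
  "moves": [
    [-1,[0,-0.0005,0],[0,0,0]]
  ]
}}

```text
t: 26.6
tcp_pos: [0.5457, -0.0828, 0.0657]
orientation: [-0.002, 3.141, 0.012]
contact_force: [3.1, 11.8, 1.0]
finger_gap: 0.0241
```

{"op": "drive_tool", "data": {
  "moves": [
    [-1,[0,-0.0005,0],[0,0,0]]
  ]
}}

```text
t: 26.72
tcp_pos: [0.5457, -0.0832, 0.0658]
orientation: [-0.002, 3.141, 0.012]
contact_force: [3.0, 11.4, 2.9]
finger_gap: 0.0246
```

{"op": "drive_tool", "data": {
  "moves": [
    [-1,[0,-0.0005,0],[0,0,0]]
  ]
}}

```text
t: 26.85
tcp_pos: [0.5457, -0.0836, 0.0658]
orientation: [-0.002, 3.141, 0.012]
contact_force: [3.2, 11.1, 1.3]
finger_gap: 0.0244
```

{"op": "drive_tool", "data": {
  "moves": [
    [-1,[0,-0.0005,0],[0,0,0]]
  ]
}}

```text
t: 26.98
tcp_pos: [0.5457, -0.0841, 0.0657]
orientation: [-0.002, 3.141, 0.012]
contact_force: [2.9, 11.7, 1.8]
finger_gap: 0.0237
```

{"op": "drive_tool", "data": {
  "moves": [
    [-1,[0,-0.0003,0],[0,0,0]]
  ]
}}

```text
t: 27.1
tcp_pos: [0.5457, -0.0844, 0.0658]
orientation: [-0.002, 3.141, 0.012]
contact_force: [2.6, 11.5, 2.0]
finger_gap: 0.0244
```

{"op": "drive_tool", "data": {
  "moves": [
    [-1,[0,-0.0003,0],[0,0,0]]
  ]
}}

```text
t: 27.22
tcp_pos: [0.5457, -0.0849, 0.0657]
orientation: [-0.002, 3.141, 0.012]
contact_force: [2.9, 11.2, 2.1]
finger_gap: 0.0246
```

{"op": "drive_tool", "data": {
  "moves": [
    [-1,[0,0,0],[0,0,0]]
  ]
}}

```text
t: 27.35
tcp_pos: [0.5457, -0.0852, 0.0657]
orientation: [-0.001, 3.141, 0.011]
contact_force: [3.9, 11.3, 1.8]
finger_gap: 0.0246
```

{"op": "drive_tool", "data": {
  "moves": [
    [-1,[0,0.0025,0],[0,0,0]],
    [-1,[0,0.0025,0],[0,0,0]],
    [-1,[0,0,0],[0,0,0]]
  ]
}}

```text
t: 27.72
tcp_pos: [0.5457, -0.0852, 0.0658]
orientation: [0.005, 3.141, 0.001]
contact_force: [4.8, 2.8, 0.4]
finger_gap: 0.0241
```

{"op": "drive_tool", "data": {
  "moves": [
    [-1,[0,0.001,0],[0,0,0]],
    [-1,[0,0,0],[0,0,0]]
  ]
}}

```text
t: 27.98
tcp_pos: [0.5457, -0.0852, 0.0658]
orientation: [0.006, 3.141, -0.0]
contact_force: [4.7, 0.2, 1.6]
finger_gap: 0.0244
```

{"op": "drive_tool", "data": {
  "moves": [
    [-0.1,[0,0,0],[0,0,0]],
    [-0.1,[0,0,0],[0,0,0]],
    [-0.1,[0,0,0],[0,0,0]],
    [-0.1,[0,0,0],[0,0,0]]
  ]
}}

```text
t: 28.48
tcp_pos: [0.5448, -0.085, 0.0655]
orientation: [-0.006, -3.14, 0.0]
contact_force: [-0.2, 0.0, 0.6]
finger_gap: 0.0396
```

{"op": "drive_tool", "data": {
  "moves": [
    [-0.1,[0,0,-0.01],[0,0,0]],
    [-0.1,[0,0,-0.02],[0,0,0]],
    [-0.1,[0,0,-0.03],[0,0,0]],
    [-0.1,[0,0,-0.04],[0,0,0]],
    [-0.1,[0,0,-0.04],[0,0,0]],
    [-0.1,[0,0,-0.04],[0,0,0]],
    [-0.1,[0,0,0],[0,0,0]],
    [-0.1,[0,0,0],[0,0,0]]
  ]
}}

```text
t: 29.48
tcp_pos: [0.5449, -0.085, 0.2456]
orientation: [-0.006, -3.141, 0.0]
contact_force: [-0.0, 0.0, -0.6]
finger_gap: 0.0395
```

```bash
python3 - <<'E'
from h import *
s=observe(); im=get_image("wrist"); cv2.imwrite("pics/w9.png",im["color"][:,:,::-1]);print(s["t"],s["tcp_pos"],s["contact_force"])
im=get_image("scene"); cv2.imwrite("pics/s9.png",im["color"][:,:,::-1])
E
```

```text
29.475 [ 0.54493858 -0.08504738  0.24559909] [-0.04962247  0.02317709 -0.60691956]
```

View pics/w9.png

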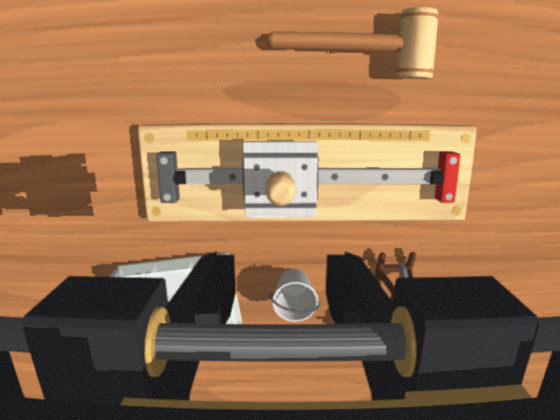

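View pics/s9.png

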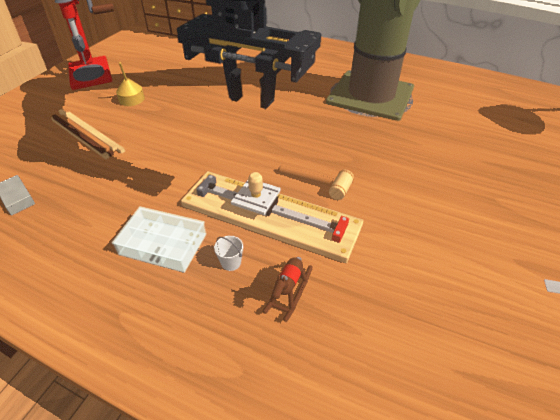

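```bash
python3 -c "
from plant import *
print(sign_off())"
```

```text
the job is handed in; nothing more can be done
None
```

The carriage is standing on the tight spot, about 28 mm from the rail's middle on the dark steel side. I let go of the knob and raised the gripper clear. The job was handed in at about 29.6 s of the 58 s allowed.

- **Stroke:** I ran the carriage to the red buffer and then through the whole travel to the dark steel buffer. Peak measured forces at the buffers were about 5.4 N at the red end and 4.3 N at the dark end.
- **Finding the spot:** The drag climbed to about 11–12 N. I crossed the spot once more in each direction to compare. The slow readings from both sides agree to about 0.2 mm on the spot's centre, at world y = −0.0847 m.
- **Where it stands:** With the push relieved, the hand read y = −0.0852 m just before release, so it stands about 0.5 mm past my estimate of the spot. I left that, because nudging it again risked overshooting.
- **Last checks:** The wrist picture shows the knob directly under the open gripper, and from pixel positions the carriage sits about 26 mm from the rail's middle, which roughly agrees. The contact force was near zero. The bucket, horse, mallet and parts box look unmoved.
- **Disagreements:** The sideways force grew to about 6 N while gripping, because my path was about 1 mm off the rail line. It vanished on release. I also never saw a clear 9 N level on the spot itself; the readings there stayed at 10–11 N, so the location rests on the two-sided climb.

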